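Vent the stain sprayer and draw its pump rod half out for greasing

ROBOT

A 7-joint arm with a two-finger parallel gripper is mounted at the origin on the work surface. World frame = base frame: x ahead of the robot, y to its left, z up, the work surface at z = 0. Lengths are in m, angles in rad, forces in N, time in s.
With the tool pointing down it reaches from about 0.35 to 0.9 m from the base axis. Payload 7.2 kg.
Tool frame: the origin (TCP) lies between the finger pads; the fingertips stand 25 mm ahead of it and the grasp point (between the pads) lies 6 mm ahead of it (manip.tip_extent is the distance from the TCP to the fingertips, in m); z points along the fingers, y is the line along which they close (so a half turn about z gives the same grasp; the last joint's range is limited). The gripper opens to 88 mm and grips with 3 to 60 N. Pads are 20 mm wide; open, the fingers measure 115 mm over their backs; the gripper's body (75 mm by 178 mm) begins 61 mm behind the grasp point.
Start: joints at [-1.381, 0.411, -0.013, 1.596, 0.006, 1.134, -0.082], TCP at [0.159, 0.604, 0.248] pointing down, gripper open.
Joint ranges: [-2.95, 2.95], [-0.29, 1.99], [-1.47, 1.44], [0.14, 2.54], [-1.03, 4.17], [0.13, 1.85], [-2.86, 2.86]. Speed limits (rad/s): [2.39, 2.39, 3.01, 3.01, 3.14, 3.14, 3.14].

INTERFACE

Orientations are given as a 3x3 rotation matrix whose columns are the frame's x, y, z axes.
In Python, from rig import manip gives the robot as it stands.
- The arm moves only by the tool drive_tool, never from a script. Its argument "increments" is text: rows parted by semicolons, each of 7 numbers parted by spaces: the shift along the world's x, y, z in m, then the turn, a rotation vector about the world's x, y, z in rad, then the finger opening in m, from 0 to 0.0878. A call has 1 to 5 rows; each row shifts and turns the commanded pose from where the row before left it; what a row does not reach is not made up. A row lasts 1/12 s, in which the tool goes at most 41.7 mm and 7.16 degrees, less where a joint would pass 70% of its speed; a pose out of reach is approached as far as the arm can. A call with a gripper value outside its range is refused whole. The fingers move at their own pace and stop on an object; "squeeze" is the grip in N (left out, the last holds). Time passes only in rows, so rows that do not move let the fingers close. It gives the time, the measured TCP pose, the force, the opening and the grip force at its end, in the units of the state.
- manip.get_obs(): the state, without advancing time (a new reading comes with each control period).
- manip.grab_frame(name): name is "side" or "top" or "wrist"; returns (picture, depth): 420x560x3 uint8, red, green, blue; 420x560 float32, m along the optical axis (not along the pixel's ray), 0 where there is no reading.
- manip.camera_params(name): a dict with "fov_y" (degrees; the focal length in pixels is half the picture's height over the tangent of half this angle, whatever the lens; pixels are square), "cx", "cy" (the principal point, pixels), "rvec" (rotation vector, rad) and "tvec" (3), from world to camera coordinates, as OpenCV has them. Camera axes: x right, y down, z forward; pixel columns grow to the right and rows downward; lengths in m; the calibration is good to about 2 mm. A picture is of the moment at which its call begins: read the wrist's pose just before it. camera_params takes no time and is no camera call; for the wrist camera it gives the pose at the moment of the call.
- manip.hand_in(): hands the job in; it is judged then, once.
The state is a dict: "time_s": time; "joints": joint angles; "joint_velocities": joint speeds; "joint_torque": joint torques, N m; "ee_pos": TCP position; "orientation": TCP orientation; "ft_force": force on the tool from outside, world axes, zero at the start; "ft_torque": the same for the moment, N m; "grip_width": finger opening in m; "grip_force": force on a finger pad.
Only numpy, scipy, OpenCV 4.12 (cv2) and the standard library are available. Lean on these libraries where they do the work, as an engineer would, in place of code of your own. Each camera call takes 0.05 s, during which the arm holds its last target. There are 200 camera calls.

TASK

The pump rod of the pressure sprayer is due for greasing. First let off any leftover pressure: push the red relief button fully in, keep it in for a good second and let it spring back; then take the pump by its blue T-handle, draw the rod straight up to about half its stroke, and finish still holding it there, steady and not binding in its bore, so that I can grease the bare rod. Leave the sprayer standing where it is and do not disturb the other things on the table.

Things in the scene. Friction and masses are not known exactly. Their poses are not given: they have to be found in the camera images.
- sprayer: Hand-pump pressure sprayer: ribbed cream tank, 160 mm across, loose, upright, 1.3 to 2.1 kg. Origin: centre of its underside; z up its axis. Wall up to 128 mm, then a shoulder; in its middle a black pump head 66 mm across, flat top 186 mm above the origin, with the pump bore in its centre. Brass hose nipple (hose taken off) up to 174 mm at x -58, y -20 mm.
- pump_rod: Pump: blue T-handle on a 12 mm steel rod in a snug 26 mm long bush (1 mm clearance), a 30 mm piston below, inside. 0.2 to 0.34 kg, not sprung: let go, it sinks back. Origin: on the rod axis under the handle's hub, which at the start rests on the pump head, 186 mm above the table; z up. Stroke 100 mm up; then the piston meets the bush and the sprayer would be lifted.
- t_bar (a point): Middle of the T-handle's level cross bar, 42 mm above the pump rod's origin (228 mm above the table at the start). Bar 100 mm long along its x, 22 mm wide along y, 20 mm high; grip it from above across its width, in the middle. Under it a 20 mm neck; 32 mm clear between bar and pump head. Its yaw on the tank varies by 0.2 rad.
- relief_top (a point): Centre of the top of the red relief button (19 mm across), 196 mm above the table at rest, pressed straight down. It sits on a black valve post 23 mm across, up to 185 mm high, on the tank's shoulder at x 30, y 51 mm in the sprayer's frame.
- relief (a joint): Relief button travel in m: 0 out, 0.007 fully in; sprung, about 2 N to start it and 6 N fully in; it springs back when let go.
- candlestick_a: Turned wooden candlestick, navy with a red cup, 72 mm across the foot, 140 mm high, loose, standing; origin at the centre of its underside. Leave alone.
- candlestick_b: A second candlestick like candlestick_a, standing elsewhere. Leave alone.
- paint_jar: Small red paint jar with white cap, 56 mm across, 75 mm high, loose; origin at the centre of its underside. Leave alone.
- lidded_pot: Small painted wooden pot with lid, navy and red, 77 mm across, 84 mm high, loose; origin at the centre of its underside. Leave alone.
- brush_pot: White ceramic pot of brushes, 76 mm across, 200 mm high with the brushes, loose; origin at the centre of its underside. Leave alone.
- lance: The sprayer's lance, lying: black grip 120 mm long around the origin and a brass tube, reaching from 80 mm behind to 377 mm ahead of the origin along its x axis, 26 mm high. Leave alone.
- grease_tin: Flat shut grease tin, green with a steel lid, 71 mm across, 38 mm high, loose, standing 14 cm from the sprayer's axis; origin at the centre of its underside. Leave alone.
There are look-alikes about, which are no part of the job. Of the things shaped like the pump_rod, the blue one is meant.

How it is judged:
By the outcome, as a careful person would: the job done as asked, in the order asked, and still so for the second after the job is handed in, while the arm keeps its last pose, push and grip.
It also fails if it takes over 48 s, if anything falls off the work surface, if the arm or the gripper's body presses on something with over 40 N, if the wrist force passes 120 N, or if a joint passes its speed limit or range.

## Working session

There is one attempt and no reset: what is moved stays moved. The work goes in short steps, Python scripts to look and compute and a tool call to move; the robot and the scene stay as the last step left them, time stands still between calls to the robot, and variables do not carry over. Pictures are saved under pics/ and viewed, at most 10 in all, crops included, and the job is handed in when it is done.

Besides the shell and the picture viewer there is one more tool, called in YAML: its name, and indented under it one key for each argument. drive_tool: Moves the arm, as the interface text tells. Its arguments: {"type":"object","properties":{"increments":{"type":"string"},"squeeze":{"type":"number"}},"required":["increments"]}

```bash
mkdir -p pics; cat > h.py <<'E'
import numpy as np, cv2
from rig import manip
def cam(n):
    p=manip.camera_params(n); f=210/np.tan(np.radians(p['fov_y'])/2)
    R=cv2.Rodrigues(np.array(p['rvec'],float))[0]; t=np.array(p['tvec'],float)
    return f,p['cx'],p['cy'],R,t
def onplane(c,u,v,z):
    f,cx,cy,R,t=c; o=-R.T@t; d=R.T@np.array([(u-cx)/f,(v-cy)/f,1.])
    return o+d*(z-o[2])/d[2]
def cloud(c,D):
    f,cx,cy,R,t=c; v,u=np.indices(D.shape)
    P=np.stack([(u-cx)/f*D,(v-cy)/f*D,D],-1)
    return (P-t)@R
E
cat > a.py <<'E'
from h import *
o=manip.get_obs(); print(o['time_s'],o['ee_pos'],o['ft_force'],o['grip_width'])
ims=[]
for n in ('top','side'):
    I,D=manip.grab_frame(n); c=cam(n); np.savez('f_'+n,I=I,D=D); print(n,c[0],-c[3].T@c[4],manip.camera_params(n))
    cv2.imwrite(f'pics/{n}.png',I[:,:,::-1])
E
python3 a.py
```

```text
0.0 [0.15925924 0.60388319 0.24681622] [ 0.91144311  0.47344576 -0.06290666] 0.08794087440691264
top 400.56351532108056 [ 3.86758265e-01 -7.89281715e-04  1.43648796e+00] {'fov_y': 55.33257815076119, 'cx': 278.70164623874166, 'cy': 210.2278011298367, 'rvec': array([ 2.12675983, -2.18505392,  0.13318281]), 'tvec': array([0.01431773, 0.56265574, 1.37705982])}
side 532.5013541552158 [0.14904052 1.13188956 1.37709147] {'fov_y': 43.045100762111296, 'cx': 285.0981732326563, 'cy': 208.41998434941718, 'rvec': array([ 0.46986101, -2.76619711,  1.14618673]), 'tvec': array([0.48544743, 0.25217133, 1.70309083])}
```

View pics/top.png

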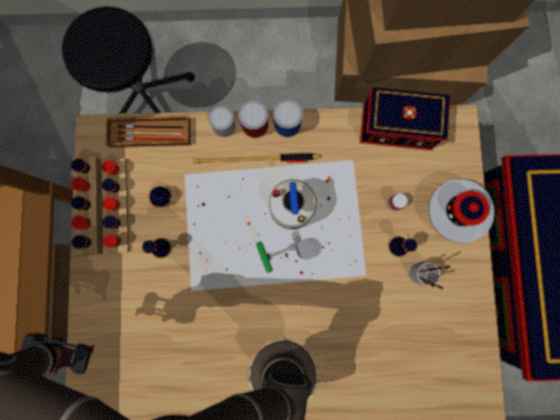

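View pics/side.png

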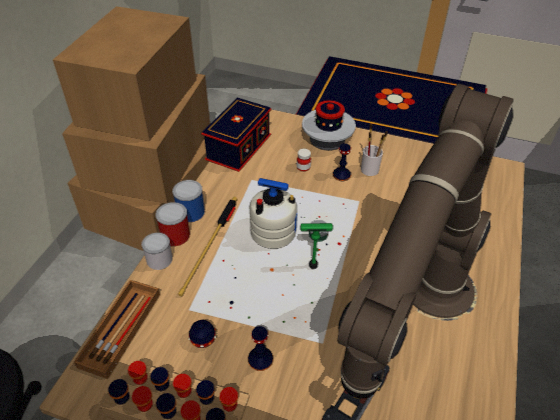

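The top view shows the sprayer at about (292,203). Its blue T-bar is at (294,198), a small red spot (the button candidate) at (277,192), and the brass nipple at (301,219). The side view shows the blue bar at (273,184), a red spot at (260,206), and a second red spot near (291,200). A green-handled pump lies at (265,257) in the top view: it's the look-alike, and the blue one is meant. Next I'll measure and take a crop to confirm.

```bash
cat > b.py <<'E'
from h import *
tiles=[]
for n,(u0,u1,v0,v1) in dict(top=(255,330,165,240),side=(235,315,170,250)).items():
    z=np.load(f'f_{n}.npz'); I,D=z['I'],z['D']; c=cam(n); P=cloud(c,D)
    H=cv2.cvtColor(I,cv2.COLOR_RGB2HSV).astype(int); h,s,v=H[...,0],H[...,1],H[...,2]
    box=np.zeros(h.shape,bool); box[v0:v1,u0:u1]=1
    for nm,m,zz in (('blue',(abs(h-111)<12)&(s>150)&(v>90),.238),('red',((h<8)|(h>172))&(s>150)&(v>70),.196),('brass',(h>12)&(h<32)&(s>120)&(v>60),.17)):
        k,l,st,ce=cv2.connectedComponentsWithStats((m&box).astype(np.uint8))
        for i in range(1,k):
            if st[i,4]<6: continue
            q=P[l==i]; 
            print(n,nm,st[i],ce[i].round(1),'plane',onplane(c,*ce[i],zz).round(4),'depth',np.median(q,0).round(4), 'zmax',np.percentile(q[:,2],90).round(4))
            if nm=='blue':
                w=np.stack([onplane(c,a,b,zz)[:2] for b,a in np.argwhere(l==i)])
                (x,y),sz,an=cv2.minAreaRect(w.astype(np.float32)*1000); print('  rect',x,y,sz,an)
    tiles.append(cv2.resize(I[v0:v1,u0:u1],(400,400),interpolation=cv2.INTER_CUBIC))
cv2.imwrite('pics/crop.png',np.hstack(tiles)[:,:,::-1])
E
python3 b.py
```

```text
top blue [289 183   9  30 197] [293.2 198.2] plane [ 0.5729 -0.0459  0.238 ] depth [ 0.5726 -0.0459  0.2371] zmax 0.2402
  rect 575.2003173828125 -45.16954803466797 (24.196277618408203, 88.8368911743164) 88.42598724365234
top red [274 190   5   6  24] [276.  192.3] plane [0.5996 0.0061 0.196 ] depth [0.5999 0.0061 0.1966] zmax 0.1999
top brass [299 217   5   4  16] [301.  218.5] plane [ 0.5175 -0.071   0.17  ] depth [ 0.5176 -0.0708  0.1726] zmax 0.1776
side blue [258 179  30  11 171] [273.  183.5] plane [ 0.5709 -0.0387  0.238 ] depth [ 0.5715 -0.0409  0.2355] zmax 0.2394
  rect 571.9498291015625 -36.27510070800781 (95.80574035644531, 31.27227210998535) 3.333199977874756
side blue [269 188   8   9  50] [272.5 192.3] plane [ 5.587e-01 -2.000e-04  2.380e-01] depth [ 0.5714 -0.0374  0.1992] zmax 0.2133
  rect 559.23876953125 -1.6644783020019531 (21.778364181518555, 36.23329162597656) 19.860483169555664
side blue [295 222   1   8   8] [295.  225.5] plane [0.4488 0.1103 0.238 ] depth [ 0.4931 -0.0395  0.0704] zmax 0.0846
  rect 448.8708801269531 110.17423248291016 (2.813339051499497e-05,
[... 964 characters left out ...]
 -0.1432  0.17  ] depth [ 0.7068 -0.3195 -0.0009] zmax 0.0029
side brass [297 174   7   4   9] [300.7 175.3] plane [ 0.5214 -0.1797  0.17  ] depth [ 5.733e-01 -3.651e-01 -4.000e-04] zmax 0.0019
side brass [305 177   6   4   7] [307.1 178.9] plane [ 0.4953 -0.1701  0.17  ] depth [ 5.431e-01 -3.530e-01  5.000e-04] zmax 0.0053
side brass [292 182   2   5   7] [292.3 184.4] plane [ 0.5339 -0.1264  0.17  ] depth [ 0.5897 -0.3054 -0.0039] zmax 0.0013
side brass [290 195   4   5  16] [291.3 197.3] plane [ 0.5173 -0.0663  0.17  ] depth [ 0.5175 -0.0656  0.1697] zmax 0.1744
side brass [235 196   4   6  17] [236.  198.5] plane [6.848e-01 2.000e-04 1.700e-01] depth [ 0.7526 -0.1445  0.0153] zmax 0.0225
```

View pics/crop.png

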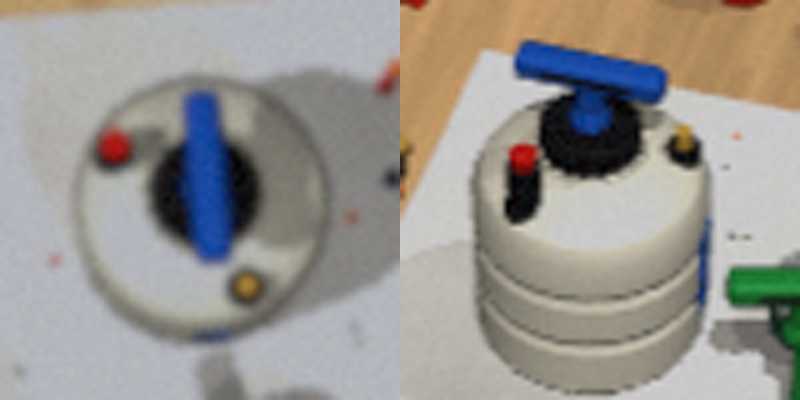

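```bash
python3 -c "
from h import *
o=manip.get_obs(); print(o['orientation'].round(3) if hasattr(o['orientation'],'round') else o['orientation'])
f,cx,cy,R,t=cam('wrist'); print(f,-R.T@t,R.round(2))"
```

```text
[[-0.967  0.255 -0.   ]
 [ 0.255  0.967 -0.001]
 [-0.    -0.001 -1.   ]]
378.31432107286696 [0.08238396 0.62476933 0.38483012] [[ 0.26  0.97 -0.  ]
 [ 0.93 -0.24  0.29]
 [ 0.28 -0.08 -0.96]]
```

drive_tool:
  increments: "0 0 0.035 0 0 0 0; 0 0 0.035 0 0 0 0; 0.01 -0.01 0.035 0 0 0 0; 0.025 -0.025 0.02 0 0 0 0; 0.028 -0.03 0 0 0 0 0"

```text
time_s: 0.52
ee_pos: [0.2215, 0.5414, 0.377]
orientation: [[-0.968, 0.251, 0.001], [0.251, 0.968, 0.007], [0.001, 0.007, -1.0]]
ft_force: [1.6, 0.6, -1.1]
grip_width: 0.0578
grip_force: 0.0
```

drive_tool:
  increments: "0.02 -0.03 0 0 0 0.06 0; 0.02 -0.03 0 0 0 0.06 0; 0.02 -0.03 0 0 0 0.06 0; 0.02 -0.03 0 0 0 0.06 0; 0.02 -0.03 0 0 0 0.06 0"

```text
time_s: 0.93
ee_pos: [0.3229, 0.3875, 0.3724]
orientation: [[-0.999, -0.045, -0.0], [-0.045, 0.999, -0.0], [0.0, -0.0, -1.0]]
ft_force: [0.7, 0.0, 0.0]
grip_width: 0.0243
grip_force: 0.0
```

drive_tool:
  increments: "0.02 -0.03 0 0 0 0 0; 0.02 -0.03 0 0 0 0 0; 0.02 -0.03 0 0 0 0 0; 0.02 -0.03 0 0 0 0 0; 0.02 -0.03 0 0 0 0 0"

```text
time_s: 1.35
ee_pos: [0.4228, 0.2375, 0.3725]
orientation: [[-0.999, -0.042, -0.0], [-0.042, 0.999, 0.0], [0.0, 0.0, -1.0]]
ft_force: [0.0, 1.1, -0.6]
grip_width: 0.0001
grip_force: 0.0
```

drive_tool:
  increments: "0.02 -0.03 0 0 0 0 0; 0.02 -0.03 0 0 0 0 0; 0.02 -0.03 0 0 0 0 0; 0.02 -0.03 0 0 0 0 0; 0.02 -0.03 0 0 0 0 0"

```text
time_s: 1.77
ee_pos: [0.5228, 0.0877, 0.3726]
orientation: [[-0.999, -0.042, -0.0], [-0.042, 0.999, 0.0], [0.0, 0.0, -1.0]]
ft_force: [-0.2, 0.8, 0.1]
grip_width: 0.0006
grip_force: 0.0
```

drive_tool:
  increments: "0.02 -0.025 0 0 0 0 0; 0.02 -0.025 0 0 0 0 0; 0.015 -0.02 0 0 0 0 0; 0 0 0 0 0 0 0; 0 0 0 0 0 0 0"

```text
time_s: 2.18
ee_pos: [0.5775, 0.0181, 0.3719]
orientation: [[-0.999, -0.039, -0.001], [-0.039, 0.999, -0.001], [0.001, -0.001, -1.0]]
ft_force: [0.2, 1.5, 0.0]
grip_width: 0.0006
grip_force: 0.0
```

```bash
cat > w.py <<'E'
from h import *
import sys
o=manip.get_obs(); print(o['time_s'],o['ee_pos'],np.array(o['orientation']).round(3).tolist(),o['ft_force'])
c=cam('wrist'); I,D=manip.grab_frame('wrist'); P=cloud(c,D)
H=cv2.cvtColor(I,cv2.COLOR_RGB2HSV).astype(int); h,s,v=H[...,0],H[...,1],H[...,2]
for nm,m,zz in (('blue',(abs(h-111)<14)&(s>140)&(v>60),float(sys.argv[2])),('red',((h<8)|(h>172))&(s>140)&(v>60),.196),('brass',(h>12)&(h<32)&(s>120)&(v>60),.17)):
    z=P[...,2]
    m=m&(z>zz-.012)&(z<zz+.012)
    k,l,st,ce=cv2.connectedComponentsWithStats(m.astype(np.uint8))
    for i in range(1,k):
        if st[i,4]<60: continue
        print(nm,st[i],'plane',onplane(c,*ce[i],zz).round(4),'depth',np.median(P[l==i],0).round(4))
        if nm!='brass':
            w=np.stack([onplane(c,a,b,zz)[:2] for b,a in np.argwhere(l==i)])*1000
            print('  rect',cv2.minAreaRect(w.astype(np.float32)),'line',cv2.fitLine(w.astype(np.float32),2,0,.01,.01).ravel()[:2])
cv2.imwrite(f'pics/{sys.argv[1]}.png',I[:,:,::-1])
E
python3 w.py w1 0.238
```

```text
2.1833 [0.57746194 0.01810697 0.37190969] [[-0.999, -0.039, -0.001], [-0.039, 0.999, -0.001], [0.001, -0.001, -1.0]] [2.17510713e-01 1.49843698e+00 7.98401306e-04]
blue [ 172  135   35  126 3443] plane [ 0.5704 -0.045   0.238 ] depth [ 0.5693 -0.0448  0.2382]
  rect ((574.7560424804688, -44.776954650878906), (96.33043670654297, 22.422401428222656), 2.7929112911224365) line [0.99911255 0.04212082]
red [250 210  22  22 349] plane [0.6022 0.0066 0.196 ] depth [0.6021 0.0064 0.1965]
  rect ((602.1613159179688, 6.791608810424805), (17.664260864257812, 18.654170989990234), 48.0770149230957) line [ 0.7784521 -0.627704 ]
brass [168 111  18  16 215] plane [ 0.52   -0.0701  0.17  ] depth [ 0.5198 -0.0694  0.1742]
```

View pics/w1.png

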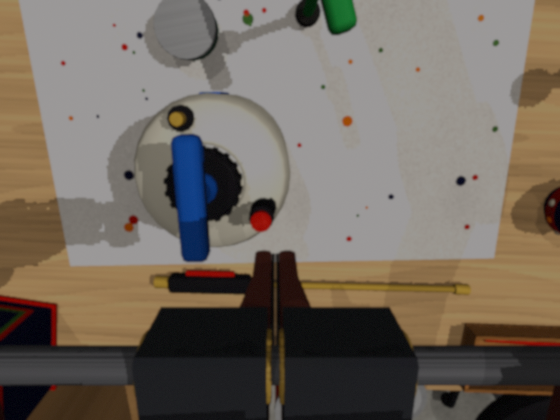

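The wrist view shows the red button at (261,221), the blue bar at (190,197), the nipple at (180,119), and the look-alike's green handle at the top edge (340,10). The button is at world (0.602, 0.007, 0.196), matching its given height.

drive_tool:
  increments: "0.0245 -0.011 -0.02 0 0 0 0; 0 0 -0.04 0 0 0 0; 0 0 -0.04 0 0 0 0; 0 0 -0.025 0 0 0 0; 0 0 -0.015 0 0 0 0"
  squeeze: 10

```text
time_s: 2.65
ee_pos: [0.5995, 0.0106, 0.2291]
orientation: [[-0.999, -0.045, -0.005], [-0.045, 0.999, 0.001], [0.005, 0.001, -1.0]]
ft_force: [-0.6, 0.1, 0.1]
grip_width: 0.0005
grip_force: 0.0
```

drive_tool:
  increments: "0 0 0 0 0 0 0; 0 0 0 0 0 0 0"

```text
time_s: 2.82
ee_pos: [0.6012, 0.0099, 0.2325]
orientation: [[-0.999, -0.044, -0.001], [-0.044, 0.999, 0.0], [0.001, 0.001, -1.0]]
ft_force: [0.0, -0.2, -0.1]
grip_width: 0.0006
grip_force: 0.0
```

drive_tool:
  increments: "0.001 -0.003 0 0 0 0 0; 0 0 -0.005 0 0 0 0; 0 0 -0.005 0 0 0 0; 0 0 -0.003 0 0 0 0; 0 0 0 0 0 0 0"

```text
time_s: 3.23
ee_pos: [0.6032, 0.0054, 0.2197]
orientation: [[-0.999, -0.042, 0.001], [-0.042, 0.999, 0.0], [-0.001, 0.0, -1.0]]
ft_force: [0.7, 0.3, 2.9]
grip_width: 0.0005
grip_force: 1.4
```

drive_tool:
  increments: "0 0 -0.002 0 0 0 0; 0 0 -0.002 0 0 0 0; 0 0 0 0 0 0 0; 0 0 0 0 0 0 0"

```text
time_s: 3.57
ee_pos: [0.6032, 0.0054, 0.216]
orientation: [[-0.999, -0.042, 0.001], [-0.042, 0.999, 0.0], [-0.001, 0.0, -1.0]]
ft_force: [-0.1, 0.2, 4.5]
grip_width: 0.0004
grip_force: 2.5
```

Contact came at the expected height, with the force rising along the spring. I'll press on to the stop.

drive_tool:
  increments: "0 0 -0.002 0 0 0 0; 0 0 -0.001 0 0 0 0; 0 0 -0.001 0 0 0 0; 0 0 0 0 0 0 0; 0 0 0 0 0 0 0"

```text
time_s: 3.98
ee_pos: [0.6033, 0.0054, 0.2141]
orientation: [[-0.999, -0.042, 0.002], [-0.042, 0.999, 0.001], [-0.002, 0.001, -1.0]]
ft_force: [-5.3, 0.6, 20.2]
grip_width: 0.0004
grip_force: 10.0
```

drive_tool:
  increments: "0 0 0.0008 0 0 0 0; 0 0 0 0 0 0 0; 0 0 0 0 0 0 0; 0 0 0 0 0 0 0; 0 0 0 0 0 0 0"

```text
time_s: 4.4
ee_pos: [0.6033, 0.0054, 0.2143]
orientation: [[-0.999, -0.042, 0.002], [-0.042, 0.999, 0.001], [-0.002, 0.001, -1.0]]
ft_force: [-4.0, 0.4, 15.4]
grip_width: 0.0005
grip_force: 7.4
```

drive_tool:
  increments: "0 0 0 0 0 0 0; 0 0 0 0 0 0 0; 0 0 0 0 0 0 0; 0 0 0 0 0 0 0; 0 0 0 0 0 0 0"

```text
time_s: 4.82
ee_pos: [0.6033, 0.0054, 0.2142]
orientation: [[-0.999, -0.042, 0.002], [-0.042, 0.999, 0.001], [-0.002, 0.001, -1.0]]
ft_force: [-4.0, 0.1, 14.6]
grip_width: 0.0005
grip_force: 7.4
```

drive_tool:
  increments: "0 0 0 0 0 0 0; 0 0 0 0 0 0 0; 0 0 0 0 0 0 0; 0 0 0 0 0 0 0; 0 0 0 0 0 0 0"

```text
time_s: 5.23
ee_pos: [0.6033, 0.0054, 0.2143]
orientation: [[-0.999, -0.042, 0.002], [-0.042, 0.999, 0.001], [-0.002, 0.001, -1.0]]
ft_force: [-3.9, 0.2, 15.2]
grip_width: 0.0002
grip_force: 7.4
```

drive_tool:
  increments: "0 0 0.005 0 0 0 0; 0 0 0.01 0 0 0 0; 0 0 0.025 0 0 0 0; 0 0 0.04 0 0 0 0; -0.005 -0.01 0.04 0 0 0 0.0878"

```text
time_s: 5.65
ee_pos: [0.5971, -0.0025, 0.3325]
orientation: [[-0.999, -0.045, -0.004], [-0.045, 0.999, 0.0], [0.004, 0.0, -1.0]]
ft_force: [0.8, 0.9, 0.9]
grip_width: 0.0045
grip_force: 0.0
```

drive_tool:
  increments: "-0.01 -0.02 0.03 0 0 0 0.0878; -0.015 -0.02 0 0 0 0 0.0878; 0 0 0 0 0 0 0.0878; 0 0 0 0 0 0 0.0878; 0 0 0 0 0 0 0.0878"

```text
time_s: 6.07
ee_pos: [0.5726, -0.044, 0.362]
orientation: [[-0.999, -0.043, -0.001], [-0.043, 0.999, 0.001], [0.001, 0.001, -1.0]]
ft_force: [0.4, 0.3, 0.4]
grip_width: 0.0369
grip_force: 0.0
```

```bash
python3 w.py w2 0.238
```

```text
6.0667 [ 0.57255071 -0.04396678  0.36196299] [[-0.999, -0.043, -0.001], [-0.043, 0.999, 0.001], [0.001, 0.001, -1.0]] [0.37559157 0.28471631 0.36473176]
blue [ 256  147   30  128 3523] plane [ 0.5712 -0.0464  0.238 ] depth [ 0.5707 -0.0463  0.2381]
  rect ((574.6715087890625, -46.50995635986328), (96.27837371826172, 20.543163299560547), 2.866511106491089) line [0.99841195 0.05633457]
red [321 222  21  21 352] plane [0.6021 0.0059 0.196 ] depth [0.6019 0.0059 0.1966]
  rect ((602.0215454101562, 5.5995707511901855), (18.314350128173828, 17.12338638305664), 4.432384967803955) line [0.99730355 0.0733867 ]
brass [239 121  16  16 204] plane [ 0.5202 -0.07    0.17  ] depth [ 0.5198 -0.0696  0.1743]
```

View pics/w2.png

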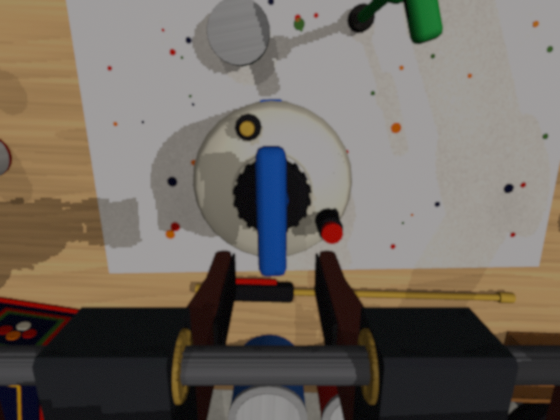

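The view shows the blue bar at (271,210) between the open fingers, the button back out at (332,232) with a height of 0.197, and the sprayer unmoved. I'll go down over the bar's middle at (0.575, -0.0465).

drive_tool:
  increments: "0.0025 -0.0025 0 0 0 0.01 0.0878; 0 0 0 0 0 0 0.0878; 0 0 0 0 0 0 0.0878; 0 0 -0.02 0 0 0 0.0878; 0 0 -0.03 0 0 0 0.0878"

```text
time_s: 6.53
ee_pos: [0.577, -0.0472, 0.3141]
orientation: [[-0.999, -0.052, 0.005], [-0.052, 0.999, 0.0], [-0.005, -0.0, -1.0]]
ft_force: [1.0, 0.4, 0.3]
grip_width: 0.0741
grip_force: 0.0
```

drive_tool:
  increments: "0 0 -0.03 0 0 0 0.0878; 0 0 -0.02 0 0 0 0.0878; 0 0 -0.018 0 0 0 0.0878; 0 0 -0.01 0 0 0 0.0878; 0 0 0 0 0 0 0.0878"

```text
time_s: 6.95
ee_pos: [0.5743, -0.0468, 0.2321]
orientation: [[-0.999, -0.052, -0.004], [-0.052, 0.999, -0.0], [0.004, -0.0, -1.0]]
ft_force: [-0.4, 0.2, 0.0]
grip_width: 0.088
grip_force: 0.0
```

drive_tool:
  increments: "0 0 0 0 0 0 0.028; 0 0 0 0 0 0 0.028; 0 0 0 0 0 0 0.028; 0 0 0 0 0 0 0.028; 0 0 0 0 0 0 0.028"
  squeeze: 6

```text
time_s: 7.37
ee_pos: [0.5757, -0.0472, 0.2352]
orientation: [[-0.999, -0.052, 0.001], [-0.052, 0.999, 0.0], [-0.001, 0.0, -1.0]]
ft_force: [0.6, 0.2, 0.1]
grip_width: 0.0576
grip_force: 0.0
```

drive_tool:
  increments: "0 0 0 0 0 0 0.028; 0 0 0 0 0 0 0.028; 0 0 0 0 0 0 0.028; 0 0 0 0 0 0 0.023; 0 0 0 0 0 0 0.023"

```text
time_s: 7.78
ee_pos: [0.5754, -0.0472, 0.2345]
orientation: [[-0.999, -0.052, -0.0], [-0.052, 0.999, 0.0], [0.0, 0.0, -1.0]]
ft_force: [-0.7, -0.0, -0.0]
grip_width: 0.0252
grip_force: 0.0
```

Now close fully with a light grip and read the side force.

drive_tool:
  increments: "0 0 0 0 0 0 0.015; 0 0 0 0 0 0 0.015; 0 0 0 0 0 0 0.015; 0 0 0 0 0 0 0.015; 0 0 0 0 0 0 0.015"

```text
time_s: 8.2
ee_pos: [0.5754, -0.047, 0.2345]
orientation: [[-0.999, -0.052, -0.0], [-0.052, 0.999, 0.0], [0.0, 0.0, -1.0]]
ft_force: [0.4, 1.2, -0.3]
grip_width: 0.022
grip_force: 6.0
```

drive_tool:
  increments: "0 0 0 0 0 0 0.015; 0 0 0 0 0 0 0.015; 0 0 0 0 0 0 0.015"
  squeeze: 25

```text
time_s: 8.45
ee_pos: [0.5753, -0.047, 0.2344]
orientation: [[-0.999, -0.052, -0.0], [-0.052, 0.999, 0.0], [0.0, 0.0, -1.0]]
ft_force: [-0.2, 0.4, 0.5]
grip_width: 0.0218
grip_force: 25.0
```

```bash
python3 -c "
from h import *
o=manip.get_obs(); print([np.round(o[k],4) for k in('ee_pos','ft_force','ft_torque','grip_width','grip_force')])"
```

```text
[array([ 0.5753, -0.047 ,  0.2344]), array([-0.2471,  0.4279,  0.5026]), array([ 0.2765,  0.0126, -0.0306]), np.float64(0.0218), np.float64(25.0)]
```

The grip is well centred, with almost no side force. I'll draw it up 50 mm slowly, checking as I go.

drive_tool:
  increments: "0 0 0.002 0 0 0 0.015; 0 0 0.002 0 0 0 0.015; 0 0 0.002 0 0 0 0.015; 0 0 0.002 0 0 0 0.015; 0 0 0.002 0 0 0 0.015"

```text
time_s: 8.87
ee_pos: [0.5753, -0.0472, 0.2446]
orientation: [[-0.999, -0.052, -0.0], [-0.052, 0.999, -0.0], [0.0, -0.0, -1.0]]
ft_force: [0.0, 0.9, -2.9]
grip_width: 0.0219
grip_force: 25.0
```

drive_tool:
  increments: "0 0 0.003 0 0 0 0.015; 0 0 0.003 0 0 0 0.015; 0 0 0.003 0 0 0 0.015; 0 0 0.003 0 0 0 0.015; 0 0 0.003 0 0 0 0.015"

```text
time_s: 9.28
ee_pos: [0.5754, -0.0472, 0.2598]
orientation: [[-0.999, -0.052, 0.0], [-0.052, 0.999, -0.0], [-0.0, -0.0, -1.0]]
ft_force: [-0.6, -0.6, -1.9]
grip_width: 0.0219
grip_force: 25.0
```

drive_tool:
  increments: "0 0 0.003 0 0 0 0.015; 0 0 0.003 0 0 0 0.015; 0 0 0.003 0 0 0 0.015; 0 0 0.003 0 0 0 0.015; 0 0 0.003 0 0 0 0.015"

```text
time_s: 9.7
ee_pos: [0.5753, -0.0472, 0.2747]
orientation: [[-0.999, -0.052, -0.0], [-0.052, 0.999, -0.0], [0.0, -0.0, -1.0]]
ft_force: [-0.5, 0.4, -1.9]
grip_width: 0.0219
grip_force: 25.0
```

drive_tool:
  increments: "0 0 0.003 0 0 0 0.015; 0 0 0.003 0 0 0 0.015; 0 0 0.003 0 0 0 0.015; 0 0 0.001 0 0 0 0.015; 0 0 0 0 0 0 0.015"

```text
time_s: 10.12
ee_pos: [0.5755, -0.0472, 0.2848]
orientation: [[-0.999, -0.052, 0.001], [-0.052, 0.999, 0.0], [-0.001, 0.0, -1.0]]
ft_force: [-0.8, -0.0, -2.2]
grip_width: 0.0217
grip_force: 25.0
```

drive_tool:
  increments: "0 0 0 0 0 0 0.015; 0 0 0 0 0 0 0.015; 0 0 0 0 0 0 0.015; 0 0 0 0 0 0 0.015; 0 0 0 0 0 0 0.015"

```text
time_s: 10.53
ee_pos: [0.5753, -0.0471, 0.2843]
orientation: [[-0.999, -0.052, -0.0], [-0.052, 0.999, -0.0], [0.0, -0.0, -1.0]]
ft_force: [0.2, -0.9, -2.0]
grip_width: 0.022
grip_force: 25.0
```

```bash
python3 -c "
from h import *
o=manip.get_obs(); print([np.round(o[k],4) for k in('ee_pos','ft_force','ft_torque','grip_width','grip_force','joint_velocities')])
I,D=manip.grab_frame('side'); cv2.imwrite('pics/s2.png',cv2.resize(I[140:280,190:370],(720,560),interpolation=cv2.INTER_CUBIC)[:,:,::-1])
c=cam('wrist');I,D=manip.grab_frame('wrist');P=cloud(c,D)
H=cv2.cvtColor(I,cv2.COLOR_RGB2HSV).astype(int); h,s,v=H[...,0],H[...,1],H[...,2]
b=(abs(h-111)<14)&(s>140)&(v>60); q=P[b]; q=q[(abs(q[:,0]-.575)<.07)&(abs(q[:,1]+.047)<.03)]; print('bar top z',np.percentile(q[:,2],[50,75,90]))
r=((h<8)|(h>172))&(s>140)&(v>60)&(abs(P[...,2]-.196)<.012); print('button',np.median(P[r],0))
"
```

```text
[array([ 0.5753, -0.0471,  0.2843]), array([ 0.1872, -0.9024, -1.9899]), array([-0.0092,  0.008 ,  0.0028]), np.float64(0.022), np.float64(24.9997), array([ 0.0002,  0.0003, -0.0003,  0.0004, -0.0001, -0.0004, -0.0004])]
bar top z [0.28809312 0.28869364 0.28914184]
button [0.60165468 0.00584629 0.19649889]
```

View pics/s2.png

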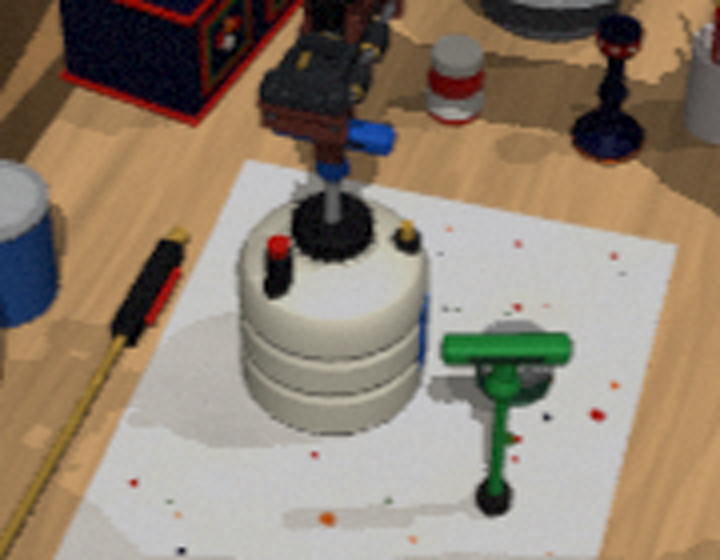

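The side view shows the bar held at (350,130) and the bare steel rod at (333,195) above the pump head. The sprayer is standing where it was and the button is out at (278,245). The bar rose from 0.238 to 0.288, which is half stroke. The force is about 2 N, roughly the rod's weight, so it isn't binding.

```bash
python3 -c "
from rig import manip
print(manip.hand_in())"
```

```text
the job is handed in; nothing more can be done
None
```

The job is handed in: I held the relief button fully in for over a second and it sprang back; the blue pump rod is now held steady 50 mm up (half stroke), not binding, with the sprayer where it stood and nothing else touched.

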